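Tip the potato bin out into the roasting tin

ROBOT

A 6-joint arm with a two-finger parallel gripper is mounted at the origin on the work surface. World frame = base frame: x ahead of the robot, y to its left, z up, the work surface at z = 0. Lengths are in m, angles in rad, forces in N, time in s.
With the tool pointing down it reaches from about 0.25 to 0.8 m from the base axis. Payload 8.5 kg.
Tool frame: the origin (TCP) lies midway between the tips of the shut fingers; the grasp point (between the pads) lies 19 mm behind it; z points along the fingers, y is the line along which they close (so a half turn about z gives the same grasp; the last joint's range is limited). The gripper opens to 85 mm and grips with 20 to 120 N. Pads are 22 mm wide; open, the fingers measure 114 mm over their backs; the gripper's body (76 mm by 85 mm) begins 54 mm behind the grasp point. The pads swing forward as they close: fully open they stand 13 mm farther back than shut.
Start: joints at [1.183, 0.238, -0.013, 1.319, 0, 1.571], TCP at [0.199, 0.486, 0.202] pointing down, gripper open.
Joint ranges: [-2.66, 2.66], [-1.03, 1.9], [-1.14, 1.46], [-1.82, 2.27], [-1.45, 1.34], [-3.14, 3.14]. Speed limits (rad/s): [2.22, 2.22, 2.79, 3.14, 3.14, 3.14].

INTERFACE

Orientations are given as [roll, pitch, yaw] about the fixed x, y, z axes, in that order (R = Rz(yaw) Ry(pitch) Rx(roll)).
In Python, from cell import reach, line_to, set_joints, set_gripper, dwell, inverse_kinematics, observe, grab_frame, PlanningError, hand_in, search_frame, masks_of gives the robot as it stands. The module is installed in compiled form; this text tells all that it offers. Calls block until the motion is done:
- reach(position, orientation): joint-space move of the TCP to a pose.
- line_to(position, vel=0.15, rotation=None, guard=None): straight line of the TCP; rotation=None keeps the orientation; vel is the mean speed in m/s. With guard (N) it stops when the force on the tool has changed by that much, and returns True; else False.
- set_joints(angles): joint-space move.
- set_gripper(opening): opening from 0.0 (shut) to 1.0 (fully open); the grip force is fixed at half the most; returns when the fingers have stopped.
- dwell(seconds).
- inverse_kinematics(position, orientation): joint angles nearest the present ones, or None.
- observe(): the state.
- grab_frame(name): name is "scene" or "top"; returns a dict with "pixels" (480x640x3 uint8, red, green, blue), "fx", "fy", "cx", "cy" (pixels), "world_from_camera" (4x4, takes a point from camera to world coordinates). Camera axes: x right, y down, z forward; pixel columns grow to the right and rows downward; lengths in m; the calibration is good to about 2 mm. A picture is of the moment at which its call begins. There is no depth.
A pose or a line that the arm cannot do raises PlanningError and nothing moves.
- hand_in(): hands the job in; it is judged then, once.
Trained networks look in a picture, given as the dict that the camera call returned (one of the last four; its "shot" number tells which), for a name from the list of things; names that differ only in an ending like _2 or _b are one class to them, and where a whole thing is asked for, a point or a joint stands for the part that bears it (a point fixed in the world has none). Each returns a list of dicts, best first, with "score" (0 to 1); they miss things now and then, are a little off and sometimes report something else, mostly with a low value. They report only what shows in the picture. A call takes as long as a camera call. They do not tell look-alikes from the thing itself.
- search_frame(label, picture): "at" ([x, y, z] in m, in world coordinates, good to about 4 mm: the middle of the surface that is visible of it).
- masks_of(label, picture): "region" (480x640 bool, what is visible of it).
The state is a dict: "time_s": time; "joint_pos": joint angles; "joint_vel": joint speeds; "effort": joint torques, N m; "tool_pos": TCP position; "tool_rot": TCP orientation; "force": force on the tool from outside, world axes, zero at the start; "torque": the same for the moment, N m; "gripper_width": opening from 0.0 (shut) to 1.0 (fully open); "grasp_force": force on a finger pad.
Only numpy, scipy, OpenCV 4.12 (cv2) and the standard library are available. Lean on these libraries where they do the work, as an engineer would, in place of code of your own. Each camera call takes 0.05 s, during which the arm holds its last target. There are 200 camera calls.

TASK

Empty the potato bin into the roasting tin: pull the tilt-out bin forward, then tip it right over to its stop so that all four potatoes roll out into the tin, easing it over rather than letting it drop. Then swing the empty bin back fully home, leaving the tin and the other things on the table where they stand.

Things in the scene. Friction and masses are not known exactly. Their poses are not given: they have to be found in the camera images.
- cabinet: Plywood counter-top potato cabinet, fixed, 216 wide x 168 deep mm. Origin on the table under the middle of the bin's pivot; x points back into it (front face at x = 0), y along its width, z up. Solid to 145 mm; above that side cheeks (to 230 mm, 184 mm apart) and a 10 mm back rail (x 158 to 168 mm, to 210 mm). Open on top. The store below, with a wooden knob, is not used.
- bin_pivot (a point): Middle of the bin's pivot line, 160 mm above the table, along the cabinet's y. The bin: translucent white plastic, 176 mm wide, walls 4 mm, open on top. From the pivot its front wall rises 130 mm, leaning 22 degrees forward when shut; its floor runs 112 mm straight back, level when shut; its back wall stands 105 mm high at right angles on the floor's rear end.
- bin (a joint): Tilt of the bin: 0 shut (fully home), growing as its top swings forward over the cabinet's front; stop near 1.97 rad (113 degrees). Stiff pivot, 0.42 N m of friction: empty, it stays at any tilt. Full, it stays when left between 0.65 and 1.15 rad, may fall shut below that, and past 1.3 to 1.5 rad may drop forward by itself unless held back. Starting a full bin takes 6 to 10 N at the lip.
- bin_lip (a point): Middle of the bin's pull lip: the front wall's top edge, rolled outwards to a bead 12 mm thick over the whole width, bead centre 130 mm from the pivot. Shut, it is 52 mm in front of the pivot and 119 mm above it; fingers hook over it from inside. At the stop the wall slopes 45 degrees down, the lip is 95 mm in front and 65 mm above the table; the potatoes leave over it, so a hand there stops them.
- bin_tail (a point): Middle of the outer edge of the bin's tail flange: a plate 8 mm thick, 120 mm wide, carrying the floor on by 38 mm behind the back wall. 150 mm from the pivot: it is 150 mm x sin(tilt) above the pivot and 150 mm x cos(tilt) behind it. Shut, it lies low inside the cabinet; past about 0.9 rad it stands up clear and can be taken from above, up to the stop, where it leans 23 degrees forward.
- tin: Dark steel roasting tin, 220 (x) x 300 (y) x 42 mm high, walls 4 mm, standing on the table in front of the cabinet under where the bin's lip comes down. Origin at the centre of its underside.
- potato1: A potato, about 76 x 53 mm, about 110 g; origin at its middle. At first it lies in the bin.
- potato2: A potato, about 76 x 53 mm, about 110 g; origin at its middle. At first it lies in the bin.
- potato3: A potato, about 76 x 53 mm, about 110 g; origin at its middle. At first it lies in the bin.
- potato4: A potato, about 76 x 53 mm, about 110 g; origin at its middle. At first it lies in the bin.
- jug: Bystander: dark measuring jug with a handle, 100 mm diameter, 110 mm high; origin under its centre.
- bowl: Bystander: cream mixing bowl, 170 mm diameter at the rim, 115 mm high; origin under its centre.
- milk: Bystander: white milk bottle, 84 mm diameter, 200 mm high; origin under its centre.
- carton: Bystander: cardboard packet lying flat, 115 x 180 x 45 mm; origin under its centre.
There are look-alikes about, which are no part of the job. What is shaped like the potato1 but orange or white is not meant. Leave any red or yellow look-alike of the potato4 alone.

How it is judged:
By the outcome, as a careful person would: the job done as asked, in the order asked, and still so for the second after the job is handed in, with the robot touching nothing.
It also fails if it takes over 64 s, if anything falls off the work surface, if the arm or the gripper's body presses on something with over 40 N, if the wrist force passes 120 N, or if a joint passes its speed limit or range.

## Working session

There is one attempt and no reset: what is moved stays moved. The work goes in short steps, each a Python script; the robot and the scene stay as the last script left them, time stands still between calls to the robot, and variables do not carry over. Pictures are saved under pics/ and viewed, at most 10 in all, crops included, and the job is handed in when it is done.

```bash
mkdir -p pics; cat > h.py <<'E'
from cell import *
import numpy as np, cv2
def save(p,n): cv2.imwrite(f'pics/{n}.png',cv2.cvtColor(p['pixels'],cv2.COLOR_RGB2BGR))
def proj(p,w):
    T=np.linalg.inv(p['world_from_camera']);c=T[:3,:3]@np.array(w)+T[:3,3]
    return round(p['fx']*c[0]/c[2]+p['cx']),round(p['fy']*c[1]/c[2]+p['cy'])
def onplane(p,u,v,z):
    M=np.array(p['world_from_camera']);d=M[:3,:3]@[(u-p['cx'])/p['fx'],(v-p['cy'])/p['fy'],1];o=M[:3,3]
    return o+d*(z-o[2])/d[2]
E
python3 - <<'E'
from h import *
for n in ['scene','top']:
    p=grab_frame(n); save(p,n+'0'); print(n,np.round(p['world_from_camera'],3).tolist(),p['fx'])
    for l in ['cabinet','bin_pivot','bin_lip','bin','tin','potato1','jug','bowl','milk','carton','bin_tail']:
        r=search_frame(l,p); print(l,[(np.round(q['at'],3).tolist(),round(q['score'],2),proj(p,q['at'])) for q in r[:7]])
E
```

```text
scene [[-0.626, 0.429, -0.652, 1.477], [0.78, 0.345, -0.522, 0.714], [0.001, -0.835, -0.551, 0.89], [0.0, 0.0, 0.0, 1.0]] 501.81631462659675
cabinet [([0.694, -0.004, 0.191], 0.75, (288, 237))]
bin_pivot [([0.695, -0.002, 0.185], 0.82, (289, 240))]
bin_lip [([0.603, -0.071, 0.243], 0.66, (291, 198))]
bin [([0.604, -0.074, 0.241], 0.74, (290, 198))]
tin [([0.388, 0.027, 0.007], 0.95, (363, 248))]
potato1 [([0.438, 0.292, 0.034], 0.91, (433, 282)), ([0.76, 0.363, 0.043], 0.87, (394, 363)), ([0.745, -0.257, 0.033], 0.79, (212, 260)), ([0.604, -0.087, 0.208], 0.69, (287, 207)), ([0.865, 0.007, 0.041], 0.55, (247, 320))]
jug [([0.58, 0.243, 0.07], 0.64, (392, 291))]
bowl [([0.695, 0.001, 0.188], 0.4, (289, 239))]
milk [([0.646, -0.289, 0.122], 0.97, (227, 217))]
carton [([0.605, -0.089, 0.208], 0.71, (286, 207)), ([0.753, 0.175, 0.042], 0.56, (329, 325))]
bin_tail [([0.607, -0.077, 0.243], 0.95, (288, 197)), ([0.605, -0.09, 0.208], 0.52, (286, 207))]
top [[-0.02, -0.985, 0.17, 0.424], [-1.0, 0.021, 0.007, 0.031], [-0.011, -0.17, -0.985, 1.229], [0.0, 0.0, 0.0, 1.0]] 497.6939422528395
cabinet [([0.651, -0.064, 0.213], 0.95, (365, 215))]
bin_pivot [([0.652, -0.067, 0.214], 0.84, (367, 215))]
bin_lip []
bin [([0.613, -0.064, 0.225], 0.9, (367, 232))]
tin [([0.423, -0.011, 0.004], 0.92, (340, 327))]
potato1 [([0.615, -0.009, 0.208], 0.97, (340, 233)), ([0.732, -0.267, 0.044], 0.93, (441, 196)), ([0.422, 0.287, 0.045], 0.81, (213, 329)), ([0.85, -0.003, 0.045], 0.72, (332, 152)), ([0.741, 0.356, 0.041], 0.61, (188, 199)), ([0.646, -0.111, 0.205], 0.6, (388, 218)), ([0.594, -0.088, 0.201], 0.57, (377, 243))]
jug []
bowl [([0.383, -0.308, 0.016], 0.79, (465, 341))]
milk [([0.597, -0.276, 0.133], 0.79, (459, 245)), ([0.611, -0.06, 0.221], 0.29, (364, 233))]
carton [([0.737, 0.156, 0.046], 0.6, (268, 198))]
bin_tail [([0.612, -0.061, 0.224], 0.78, (365, 233))]
```

View pics/scene0.png

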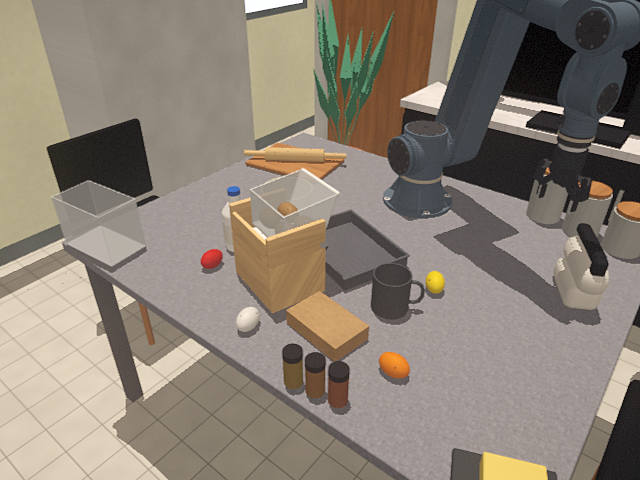

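View pics/top0.png

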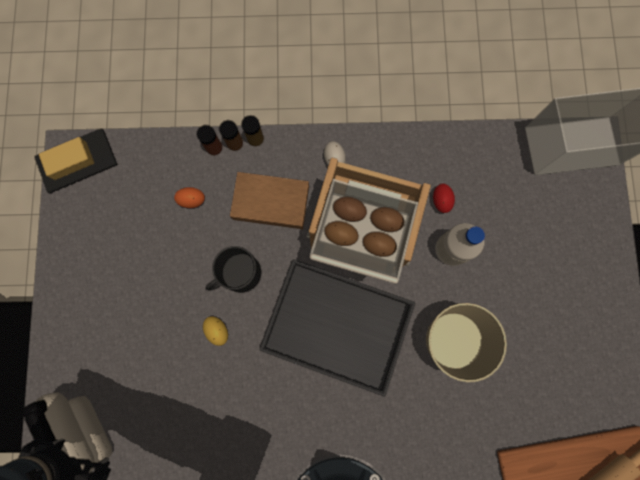

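The four potatoes are the brown ones in the bin, at top-view pixels (340,233), (380,243), (350,208) and (387,218). The look-alikes are red (444,197), yellow (215,331), orange (189,197) and white (335,153), plus a clear box at (590,130) that resembles the bin. The tin is at (338,327). One close crop to check the choice and fit the cabinet pose.

```bash
python3 - <<'E'
import cv2
a=cv2.imread('pics/top0.png')[150:295,295:445]
cv2.imwrite('pics/crop.png',cv2.resize(a,None,fx=4,fy=4,interpolation=cv2.INTER_CUBIC))
E
```

```text
(no output)
```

View pics/crop.png

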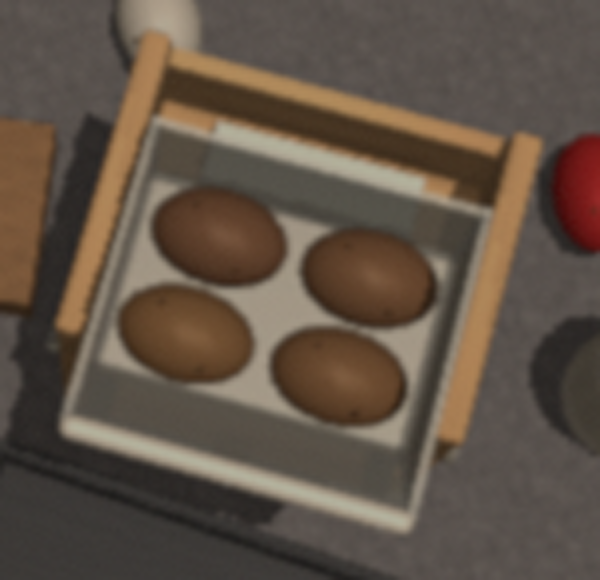

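```bash
cat > fit.py <<'E'
from h import *
from scipy.optimize import least_squares
from PIL import Image
E
sed -i '/PIL/d' fit.py
cat >> fit.py <<'E'
p=grab_frame('top'); s=grab_frame('scene')
loc=[(0,.108,.23),(.168,.108,.23),(.168,-.108,.23),(0,-.108,.23),(-.055,.088,.283),(-.055,-.088,.283)]
px=[(58,328),(148,32),(541,140),(458,447),(63,430),(410,528)]
def pj(v,l):
    c,sn=np.cos(v[2]),np.sin(v[2]); w=np.array([v[0]+c*l[0]-sn*l[1],v[1]+sn*l[0]+c*l[1],l[2]])
    T=np.linalg.inv(p['world_from_camera']);q=T[:3,:3]@w+T[:3,3]
    return np.array([p['fx']*q[0]/q[2]+p['cx'],p['fy']*q[1]/q[2]+p['cy']])
f=lambda v:np.concatenate([pj(v,l)-(295+(a[0]-1.5)/4,150+(a[1]-1.5)/4) for l,a in zip(loc,px)])
r=least_squares(f,[.55,-.05,-.3]); print(r.x,np.round(r.fun,1))
m=[q for q in masks_of('tin',p)][0]['region']; print('tin mask',m.sum(),cv2.minAreaRect(np.argwhere(m)[:,::-1].astype(np.float32)))
np.save('cab.npy',r.x)
E
cat > k.py <<'E'
from h import *
from scipy.spatial.transform import Rotation as R
X,Y,W=np.load('cab.npy')
def P(x,y,z): return [X+np.cos(W)*x-np.sin(W)*y, Y+np.sin(W)*x+np.cos(W)*y, z]
def O(a,plane,flip=0):
    "tool z=(sin a,0,-cos a) in cabinet frame; plane: fingers close in xz-plane, else along cabinet y"
    z=np.array([np.sin(a),0,-np.cos(a)]); u=np.array([np.cos(a),0,np.sin(a)]); v=np.array([0,1.,0])
    y=u if plane else v
    if flip: y=-y
    M=np.stack([np.cross(y,z),y,z],1)
    return list((R.from_euler('z',W)*R.from_matrix(M)).as_euler('xyz'))
def lip(t,r): b=np.radians(22)+t; return -r*np.sin(b),.16+r*np.cos(b)
def tail(t,r): return r*np.cos(t),.16+r*np.sin(t)
E
python3 fit.py && python3 - <<'E'
from k import *
def ok(x,z,a,pl,fl,y=0):
    q=inverse_kinematics(P(x,y,z),O(a,pl,fl)); return None if q is None else np.round(q,2).tolist()
for fl in (0,1):
    print('lip',fl,[(t,a,ok(*lip(t,.112),a,0,fl)) for t in (0,1.) for a in (0,.3)])
    for t in (.9,1,1.2,1.5,1.97):
        for k in (1,.5,0): print('tail',fl,t,k,ok(*tail(t,.125),-(np.pi/2-t)*k,1,fl))
E
```

```text
[ 0.58226129 -0.04700619 -0.3059386 ] [-1.2  0.4 -0.8 -1.1  1.1 -0.3  1.4  0.2 -1.4 -0.3  0.8  1. ]
tin mask 13005 ((338.10693359375, 326.7584533691406), (134.32107543945312, 99.50823974609375), 19.79887580871582)
lip 0 [(0, 0, [-0.06, 0.26, 0.17, 1.48, 0.0, 0.24]), (0, 0.3, [-0.01, 0.02, -0.16, 1.1, -0.09, 0.28]), (1.0, 0, [-0.03, 0.17, -0.16, 1.24, 0.0, 0.28]), (1.0, 0.3, [0.04, -0.05, -0.45, 0.89, -0.1, 0.33])]
tail 0 0.9 1 None
tail 0 0.9 0.5 [-0.14, 0.9, 1.24, 2.24, 0.06, 1.73]
tail 0 0.9 0 [-0.11, 0.48, 0.49, 1.58, 0.0, 1.77]
tail 0 1 1 None
tail 0 1 0.5 [-0.13, 0.78, 1.02, 2.09, 0.05, 1.74]
tail 0 1 0 [-0.1, 0.46, 0.48, 1.59, 0.0, 1.77]
tail 0 1.2 1 [-0.13, 0.84, 1.15, 2.24, 0.06, 1.73]
tail 0 1.2 0.5 [-0.12, 0.6, 0.74, 1.88, 0.03, 1.76]
tail 0 1.2 0 [-0.1, 0.42, 0.44, 1.59, 0.0, 1.78]
tail 0 1.5 1 [-0.09, 0.41, 0.45, 1.68, 0.01, 1.78]
tail 0 1.5 0.5 [-0.09, 0.38, 0.4, 1.63, 0.01, 1.79]
tail 0 1.5 0 [-0.08, 0.35, 0.36, 1.58, 0.0, 1.79]
tail 0 1.97 1 [0.02, -0.06, -0.26, 0.99, -0.12, 1.87]
tail 0 1.97 0.5 [-0.03, 0.09, -0.04, 1.25, -0.05, 1.85]
tail 0 1.97 0 [-0.06, 0.25, 0.18,
[... 235 characters left out ...]
 1 None
tail 1 0.9 0.5 [-0.14, 0.9, 1.24, 2.24, 0.06, -1.41]
tail 1 0.9 0 [-0.11, 0.48, 0.49, 1.58, 0.0, -1.37]
tail 1 1 1 None
tail 1 1 0.5 [-0.13, 0.78, 1.02, 2.09, 0.05, -1.4]
tail 1 1 0 [-0.1, 0.46, 0.48, 1.59, 0.0, -1.37]
tail 1 1.2 1 [-0.13, 0.84, 1.15, 2.24, 0.06, -1.41]
tail 1 1.2 0.5 [-0.12, 0.6, 0.74, 1.88, 0.03, -1.38]
tail 1 1.2 0 [-0.1, 0.42, 0.44, 1.59, 0.0, -1.36]
tail 1 1.5 1 [-0.09, 0.41, 0.45, 1.68, 0.01, -1.36]
tail 1 1.5 0.5 [-0.09, 0.38, 0.4, 1.63, 0.01, -1.35]
tail 1 1.5 0 [-0.08, 0.35, 0.36, 1.58, 0.0, -1.35]
tail 1 1.97 1 [0.02, -0.06, -0.26, 0.99, -0.12, -1.27]
tail 1 1.97 0.5 [-0.03, 0.09, -0.04, 1.25, -0.05, -1.3]
tail 1 1.97 0 [-0.06, 0.25, 0.18, 1.51, 0.0, -1.33]
```

```bash
cat > a1.py <<'E'
from k import *
line_to([.199,.486,.38],vel=.3); set_gripper(0.0)
o=O(0,0,0); r=.108
x,z=lip(0,r); reach(P(x+.02,0,.36),o)
line_to(P(x+.02,0,z),vel=.12,guard=6)
print(observe()['time_s'],observe()['tool_pos'],observe()['force'])
def c(t):
    b=np.radians(22)+t; x,z=lip(t,r); return P(x+.011+.002*np.cos(b),0,z+.002*np.sin(b))
for t in np.linspace(0,1.0,9):
    line_to(c(t),vel=.06); s=observe(); print(round(t,2),np.round(s['force'],1),round(s['time_s'],1))
line_to(np.add(c(1.0),[0,0,.2]),vel=.2)
s=grab_frame('scene'); save(s,'scene1'); p=grab_frame('top'); save(p,'top1')
for q,n in((s,'scene'),(p,'top')):
    print(n,'tailproj',[(t,proj(q,P(tail(t,.15)[0],0,tail(t,.15)[1]))) for t in (.8,.9,1,1.1)],'lip',[(t,proj(q,P(lip(t,.13)[0],0,lip(t,.13)[1]))) for t in (.8,.9,1,1.1)])
a=s['pixels'][120:320,180:420]; b=p['pixels'][130:390,240:440]
a=cv2.resize(a,(480,400));b=cv2.resize(b,(308,400))
cv2.imwrite('pics/c1.png',np.hstack([a,b])[:,:,::-1])
E
python3 a1.py
```

```text
6.125 [ 0.56313596 -0.04074333  0.26092049] [-0.00643787  0.66398157 -0.31390352]
0.0 [ 0.6 -0.1 -0. ] 6.4
0.12 [-0.7 -0.   0. ] 6.8
0.25 [-0.8 -0.6  8.4] 7.1
0.38 [ 0.6 -0.8  2.7] 7.5
0.5 [1.  0.1 0.6] 7.9
0.62 [ 0.5  0.4 -0.3] 8.3
0.75 [-0.1  0.1  0.3] 8.6
0.88 [-0.6 -0.1 -0.7] 9.0
1.0 [-0.4  0.5  0.1] 9.4
scene tailproj [(0.8, (268, 200)), (0.9, (272, 195)), (1, (276, 191)), (1.1, (280, 187))] lip [(0.8, (339, 197)), (0.9, (340, 200)), (1, (341, 204)), (1.1, (342, 207))]
top tailproj [(0.8, (374, 194)), (0.9, (373, 198)), (1, (372, 203)), (1.1, (371, 208))] lip [(0.8, (342, 304)), (0.9, (341, 307)), (1, (341, 308)), (1.1, (340, 309))]
```

View pics/c1.png

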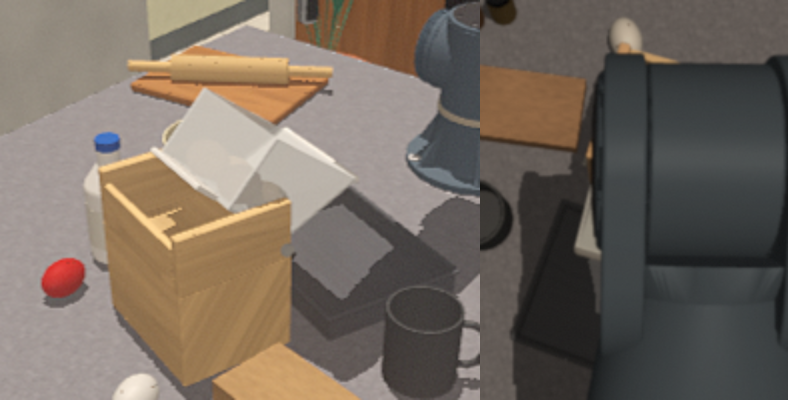

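The bin has tilted forward and the potatoes show through it. Its back-wall corners are at scene pixels (282,165) and (319,185), with the bottom edge at (257,195)–(297,223). I'll estimate the tilt from these.

```bash
python3 - <<'E'
from k import *
s=grab_frame('scene')
print(observe()['time_s'])
for t in (.5,.6,.7,.8,.9,1,1.1):
    x,z=tail(t,.114); u,w=x-.105*np.sin(t),z+.105*np.cos(t); l=lip(t,.13)
    print(t,[proj(s,P(a,y,b)) for a,b in((u,w),(x,z),l) for y in(-.088,.088)],'flange',[proj(s,P(tail(t,.15)[0],y,tail(t,.15)[1])) for y in (-.06,.06)])
E
```

```text
10.6917
0.5 [(269, 168), (305, 194), (255, 203), (288, 233), (316, 176), (353, 201)] flange [(249, 205), (271, 226)]
0.6 [(274, 165), (310, 191), (256, 200), (290, 229), (318, 179), (355, 204)] flange [(251, 200), (274, 220)]
0.7 [(279, 163), (315, 189), (259, 196), (292, 225), (320, 181), (357, 207)] flange [(254, 195), (277, 215)]
0.8 [(284, 161), (320, 187), (261, 193), (295, 221), (322, 185), (359, 210)] flange [(257, 191), (280, 210)]
0.9 [(289, 160), (326, 185), (263, 189), (298, 217), (323, 188), (360, 213)] flange [(261, 186), (284, 205)]
1 [(294, 159), (331, 184), (266, 186), (301, 214), (324, 191), (360, 217)] flange [(264, 182), (288, 201)]
1.1 [(298, 159), (336, 184), (269, 183), (304, 211), (324, 195), (360, 221)] flange [(269, 178), (293, 197)]
```

```bash
cat > a2.py <<'E'
from k import *
r=.108
def c(t):
    b=np.radians(22)+t; x,z=lip(t,r); return P(x+.011+.002*np.cos(b),0,z+.002*np.sin(b))
line_to(np.add(c(.9),[0,0,.03]),vel=.2)
for t in (.9,1.,1.1,1.2):
    g=line_to(c(t),vel=.05); s=observe(); print(t,np.round(s['force'],1),np.round(s['tool_pos'],3),np.round(c(t),3))
line_to(np.add(c(1.2),[0,0,.22]),vel=.25)
s=grab_frame('scene'); print(observe()['time_s'])
a=s['pixels'][120:320,200:440]
cv2.imwrite('pics/c2.png',cv2.resize(a,(720,600))[:,:,::-1])
E
python3 a2.py
```

```text
0.9 [ 0.2 -0.3 -0. ] [ 0.495 -0.019  0.193] [ 0.495 -0.019  0.192]
1.0 [ 0.9  0.1 -0.1] [ 0.492 -0.018  0.182] [ 0.492 -0.018  0.182]
1.1 [ 0.9  0.2 -0. ] [ 0.49  -0.018  0.171] [ 0.49  -0.018  0.171]
1.2 [-0.   0.6  1. ] [ 0.49  -0.018  0.16 ] [ 0.49  -0.018  0.161]
14.575
```

View pics/c2.png

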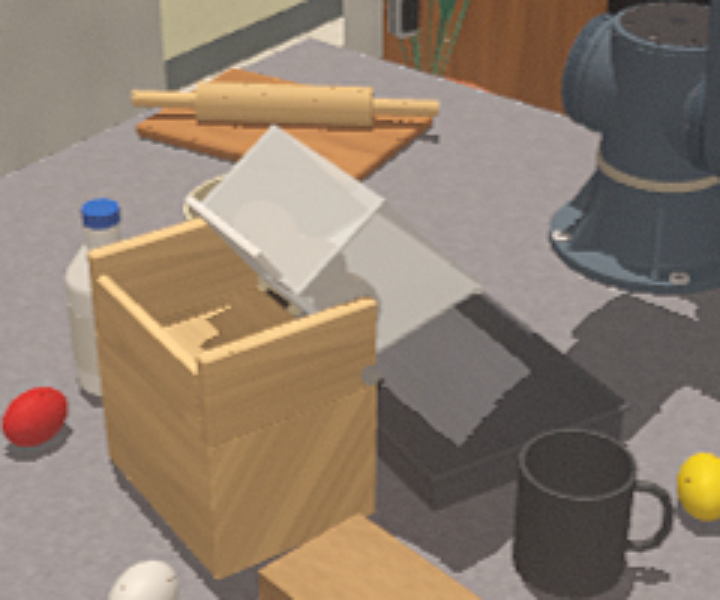

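The bin is now at about 0.95 rad, with the lip corner at scene (360,217) and the back-wall top at (292,163)/(328,188). Next I'll take the tail.

```bash
cat > a3.py <<'E'
from k import *
def pose(t,r,back=0,k=None):
    k=np.interp(t,[.95,1.2],[.5,.9]) if k is None else k
    a=-(np.pi/2-t)*k; x,z=tail(t,r); return P(x-back*np.sin(a),0,z+back*np.cos(a)),O(a,1,0)
if __name__=='__main__':
    set_gripper(.55)
    reach(*pose(.95,.128,.11))
    g=line_to(pose(.95,.128)[0],vel=.1,guard=8); s=observe()
    print('ins',g,np.round(s['force'],1),s['gripper_width'],s['time_s'])
    if not g:
        set_gripper(.22)
        for t in (1.0,1.05,1.1,1.15,1.2):
            p,o=pose(t,.128); line_to(p,vel=.06,rotation=o); s=observe(); print(t,np.round(s['force'],1),round(s['grasp_force'],1),round(s['gripper_width'],3))
    s=grab_frame('scene'); print(observe()['time_s'])
    cv2.imwrite('pics/c3.png',cv2.resize(s['pixels'][80:320,200:440],(600,600))[:,:,::-1])
E
python3 a3.py
```

```text
Traceback (most recent call last):
  File "a3.py", line 7, in <module>
    reach(*pose(.95,.128,.11))
    ~~~~~^^^^^^^^^^^^^^^^^^^^^
cell.PlanningError: the arm cannot take that pose within its joint ranges
```

```bash
python3 - <<'E'
from a3 import *
for k in (.2,.3,.4,.5):
    print(k,[(b,round(dz,2),inverse_kinematics(np.add(pose(.95,.128,b,k)[0],[0,0,dz]),pose(.95,.128,b,k)[1]) is not None) for b,dz in ((0,0),(.03,0),(.06,0),(.09,0),(.11,0),(0,.06),(0,.09))],
     [(t,inverse_kinematics(*pose(t,.128,0)) is not None) for t in (1,1.1,1.2,1.3,2)] if k==.5 else '')
E
```

```text
0.2 [(0, 0, True), (0.03, 0, True), (0.06, 0, True), (0.09, 0, True), (0.11, 0, False), (0, 0.06, True), (0, 0.09, True)] 
0.3 [(0, 0, True), (0.03, 0, True), (0.06, 0, True), (0.09, 0, False), (0.11, 0, False), (0, 0.06, True), (0, 0.09, False)] 
0.4 [(0, 0, True), (0.03, 0, True), (0.06, 0, False), (0.09, 0, False), (0.11, 0, False), (0, 0.06, False), (0, 0.09, False)] 
0.5 [(0, 0, True), (0.03, 0, False), (0.06, 0, False), (0.09, 0, False), (0.11, 0, False), (0, 0.06, False), (0, 0.09, False)] [(1, True), (1.1, True), (1.2, True), (1.3, True), (2, True)]
```

```bash
python3 - <<'E'
s=open('a3.py').read()
s=s.replace("set_gripper(.55)","set_gripper(.7)").replace("pose(.95,.128,.11)","pose(.95,.131,.085,.2)").replace("pose(.95,.128)[0]","pose(.95,.131,0,.2)[0]")
s=s.replace("        set_gripper(.22)\n","        p,o=pose(.95,.13,0,.45); line_to(p,vel=.05,rotation=o); set_gripper(.24); print(observe()['gripper_width'])\n")
open('a3.py','w').write(s)
E
python3 a3.py
```

```text
ins False [-0.8  0.5  0.4] 0.7001908775629357 17.7
0.24190404695303241
1.0 [ 0.3 -0.6 -0.7] 0.0 0.239
1.05 [-0.4 -0.4  0.6] 0.0 0.243
1.1 [ 0.3 -0.8 -0.1] 0.0 0.246
1.15 [-1.1  0.1 -0.8] 0.0 0.244
1.2 [0.2 0.  1.6] 0.0 0.242
20.025
```

View pics/c3.png

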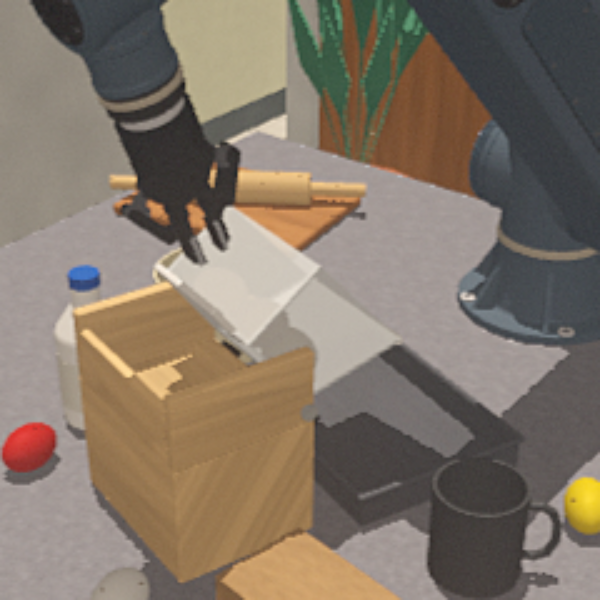

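The tips are at crop (198,262) and (220,248), above and in front of the flange (mid ≈ crop (190,282)). The bin is still at about 0.93 rad, so the insertion was too shallow because the open pads retreat. I'll redo it deeper.

```bash
cat > a4.py <<'E'
from a3 import *
p,o=pose(1.2,.128,.06,.2); line_to(p,vel=.15,rotation=o)
set_gripper(.7)
p,o=pose(.93,.122,.08,.15); line_to(p,vel=.2,rotation=o)
g=line_to(pose(.93,.122,0,.15)[0],vel=.08,guard=8); s=observe()
print('ins',g,np.round(s['force'],1),np.round(np.subtract(s['tool_pos'],pose(.93,.122,0,.15)[0]),4))
set_gripper(.3); s=observe(); print(s['gripper_width'],s['grasp_force'],np.round(s['force'],1))
s=grab_frame('scene'); print(observe()['time_s'])
cv2.imwrite('pics/c4.png',cv2.resize(s['pixels'][100:260,220:380],(600,600))[:,:,::-1])
E
python3 a4.py
```

```text
ins False [-0.2  0.3  0.2] [ 0.0001 -0.      0.0007]
0.2992376511752317 0.0 [ 0.4  0.6 -0.5]
23.0
```

View pics/c4.png

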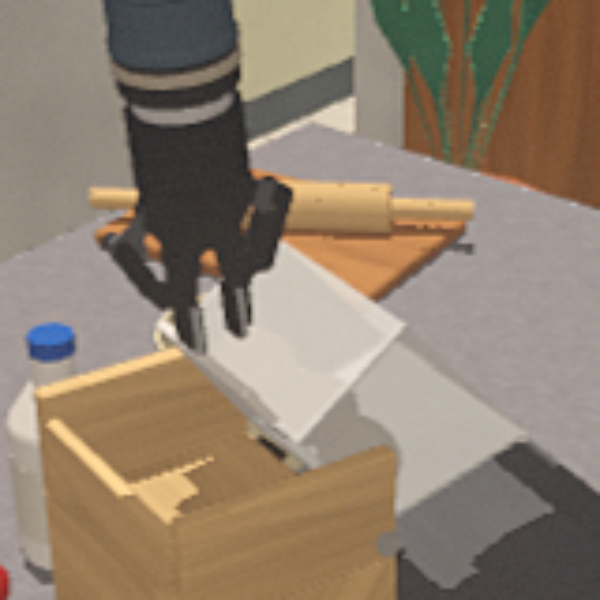

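```bash
cat > a5.py <<'E'
from a3 import *
p0=np.array(observe()['tool_pos']); d=np.subtract(P(-1,0,0),P(0,0,0))
g=line_to(p0+d*.03,vel=.04,guard=2.5); s=observe(); print(g,(np.array(s['tool_pos'])-p0)@d,np.round(s['force'],1))
pf=grab_frame('scene'); print(s['time_s'])
T=np.array(s['tool_pos']);Rm=R.from_euler('xyz',s['tool_rot']).as_matrix()
for q in (-1,1):
    for dd in (0,-.013): print('tip',q,dd,proj(pf,T+Rm@[0,q*.0125,dd]))
cv2.imwrite('pics/c5.png',cv2.resize(pf['pixels'][150:230,240:340],(750,600),interpolation=cv2.INTER_CUBIC)[:,:,::-1])
E
python3 a5.py
```

```text
False 0.02986681831843722 [0.3 0.2 0.7]
23.9
tip -1 0 (293, 195)
tip -1 -0.013 (293, 191)
tip 1 0 (285, 199)
tip 1 -0.013 (284, 194)
```

View pics/c5.png

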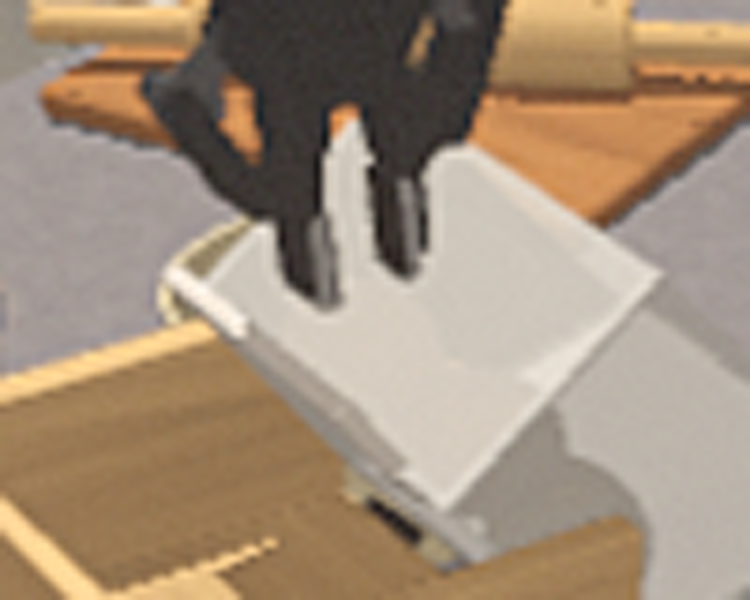

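The flange ends are at scene (263,186) and (286,204), which gives a tilt of about 0.93. The fingertips at (281,189)/(293,186) sit some 12–25 mm short of where the TCP model puts them, which also explains the earlier push lag. I'll insert about 22 mm deeper and detect the flange by contact.

```bash
cat > a6.py <<'E'
from a3 import *
p0=np.array(observe()['tool_pos']); line_to(p0+[0,0,.05],vel=.2)
set_gripper(.5)
p,o=pose(.93,.102,.065,.3); line_to(p,vel=.2,rotation=o)
g=line_to(pose(.93,.102,0,.3)[0],vel=.08,guard=5); s=observe()
print('ins',g,np.round(s['force'],1),np.round(np.subtract(s['tool_pos'],pose(.93,.102,0,.3)[0]),4))
p0=np.array(s['tool_pos']); d=np.subtract(P(-1,0,0),P(0,0,0))
g=line_to(p0+d*.03,vel=.04,guard=2.5); s=observe(); print(g,(np.array(s['tool_pos'])-p0)@d,np.round(s['force'],1),s['time_s'])
E
python3 a6.py
```

```text
ins True [ 4.8 -1.8  2.4] [ 0.0028 -0.0008  0.0116]
True 0.00015967620470337657 [ 1.8 -0.9  6. ] 26.0417
```

```bash
python3 - <<'E'
from a3 import *
pf=grab_frame('scene'); s=observe(); print(np.round(s['force'],1),s['gripper_width'])
cv2.imwrite('pics/c6.png',cv2.resize(pf['pixels'][150:230,240:340],(750,600),interpolation=cv2.INTER_CUBIC)[:,:,::-1])
T=np.array(s['tool_pos']);Rm=R.from_euler('xyz',s['tool_rot']).as_matrix()
for q in (-1,1):
    for dd in (0,-.013,-.025): print('tip',q,dd,proj(pf,T+Rm@[0,q*.021,dd]))
E
```

```text
[ 1.  -1.2  6.9] 0.5008539754143976
tip -1 0 (289, 197)
tip -1 -0.013 (288, 193)
tip -1 -0.025 (287, 189)
tip 1 0 (275, 204)
tip 1 -0.013 (274, 200)
tip 1 -0.025 (273, 196)
```

View pics/c6.png

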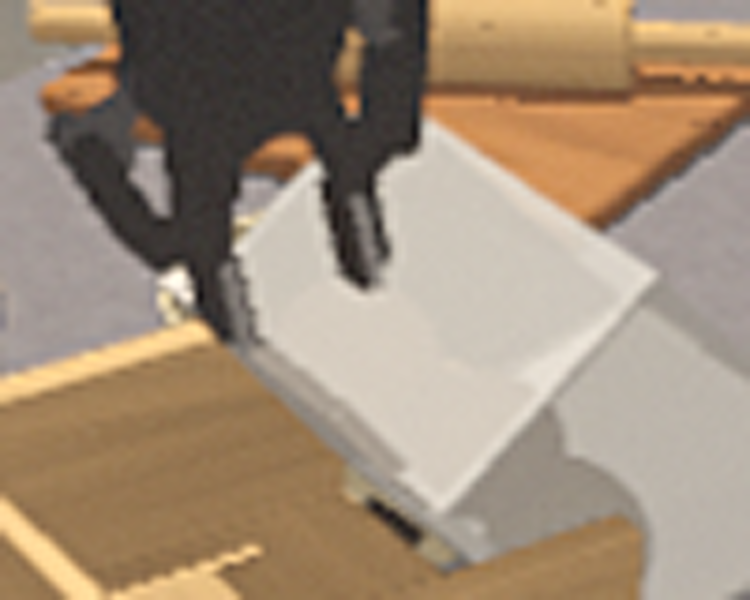

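Here the rear tip (271,195) is resting on the flange's top edge and the front tip is at (288,188). The tips are 25 mm behind the nominal TCP along the tool axis. I'll correct the model for that and re-insert.

```bash
cat > a7.py <<'E'
from k import *
def tp(t,r=.128,back=0,k=None):
    "TCP pose putting the finger tips (25 mm behind TCP) on the flange at radius r for tilt t"
    k=np.interp(t,[.93,1.0,1.2],[.3,.5,.9]) if k is None else k
    a=-(np.pi/2-t)*k; x,z=tail(t,r); b=back-.025; return P(x-b*np.sin(a),0,z+b*np.cos(a)),O(a,1,0)
d=np.subtract(P(-1,0,0),P(0,0,0))
if __name__=='__main__':
    p0=np.array(observe()['tool_pos']); line_to(p0+[0,0,.03],vel=.15)
    p,o=tp(.93,back=.035); line_to(p,vel=.15,rotation=o)
    g=line_to(tp(.93)[0],vel=.06,guard=4); s=observe()
    print('ins',g,np.round(s['force'],1),np.round(np.subtract(s['tool_pos'],tp(.93)[0]),4))
    if not g:
        set_gripper(.3); s=observe();print(s['gripper_width'],np.round(s['force'],1),s['grasp_force'])
        p0=np.array(s['tool_pos'])
        g=line_to(p0+d*.03,vel=.04,guard=2.5); s=observe(); print(g,(np.array(s['tool_pos'])-p0)@d,np.round(s['force'],1),s['time_s'])
E
python3 a7.py
```

```text
ins False [-0.3 -0.1 -0.4] [-0.     -0.      0.0006]
0.30170088726984706 [ 4.1 -0.3  2.4] 1.6633431147783995
True 0.00030528496911204844 [0.9 0.6 0.6] 27.9833
```

```bash
cat > a8.py <<'E'
from a7 import *
def go(t,v=.05,**kw):
    p,o=tp(t,.128,**kw); line_to(p,vel=v,rotation=o); s=observe()
    print(round(t,2),np.round(s['force'],1),round(s['grasp_force'],1),round(s['gripper_width'],3),round(s['time_s'],1)); return s
if __name__=='__main__':
    for t in (.97,1.03,1.09,1.15,1.2): go(t)
    for w in (.25,.2,.16,.12,.1):
        set_gripper(w); s=observe(); print('w',w,round(s['gripper_width'],3),round(s['grasp_force'],1),np.round(s['force'],1))
        if s['gripper_width']>w+.02 : set_gripper(s['gripper_width']+.015); break
    s=grab_frame('scene');cv2.imwrite('pics/c7.png',cv2.resize(s['pixels'][110:230,240:400],(800,600),interpolation=cv2.INTER_CUBIC)[:,:,::-1])
    for l in ('bin_tail','bin_lip'):
        print(l,[(np.round(q['at'],3),q['score']) for q in search_frame(l,s)[:2]], np.round(P(tail(1.2,.15)[0],0,tail(1.2,.15)[1]),3),np.round(P(lip(1.2,.13)[0],0,lip(1.2,.13)[1]),3))
    print(observe()['time_s'])
E
python3 a8.py
```

```text
0.97 [0.6 0.2 0.1] 0.0 0.302 28.3
1.03 [0.1 0.3 0.2] 0.0 0.301 28.6
1.09 [-0.1 -0.   0.1] 0.0 0.304 28.9
1.15 [ 0.1 -0.5 -0. ] 0.0 0.302 29.2
1.2 [-0.6 -0.7 -0.3] 0.0 0.297 29.5
w 0.25 0.249 0.4 [ 1.3 -0.2  0.2]
w 0.2 0.199 1.0 [ 2.2 -0.6  0.5]
w 0.16 0.161 1.0 [ 2.  -0.5  0.3]
w 0.12 0.121 1.0 [ 2.  -0.7  0.8]
w 0.1 0.101 0.9 [ 2.  -0.6  2.1]
bin_tail [(array([0.585, 0.014, 0.265]), 0.81)] [ 0.634 -0.063  0.3  ] [ 0.458 -0.008  0.158]
bin_lip [(array([0.583, 0.019, 0.266]), 0.83)] [ 0.634 -0.063  0.3  ] [ 0.458 -0.008  0.158]
30.7583
```

```bash
python3 - <<'E'
from a8 import *
set_gripper(.05); s=observe(); print(s['gripper_width'],s['grasp_force'],np.round(s['force'],1))
if s['gripper_width']>.07:
    set_gripper(s['gripper_width']+.03)
    for t in (1.25,1.3): go(t)
print(observe()['time_s'],observe()['gripper_width'])
E
```

```text
0.07674098250745301 59.595898389816284 [ 0.7 -0.5  5. ]
1.25 [-0.4 -0.3  0.4] 0.0 0.107 31.4
1.3 [ 0.1  1.  -1. ] 0.0 0.107 31.7
31.7083 0.10650985770205008
```

```bash
python3 - <<'E'
from a8 import *
for t in np.arange(1.36,1.93,.06): go(t,.018,k=min(1,.9+(t-1.2)))
for t in (1.95,1.98,2.01,2.04):
    p,o=tp(t,.128,k=1); g=line_to(p,vel=.02,rotation=o,guard=8); s=observe(); print(t,g,np.round(s['force'],1),s['time_s'])
    if g: break
dwell(.5)
s=grab_frame('scene'); save(s,'s9'); q=grab_frame('top'); save(q,'t9')
for f in (s,q): print([(np.round(r['at'],3).tolist(),round(r['score'],2)) for r in search_frame('potato1',f)])
print(observe()['time_s'],[np.round(P(*c),3).tolist() for c in ((-.2,0,0),(0,0,0))])
E
```

```text
1.36 [ 0.7  0.3 -0.5] 0.0 0.098 32.2
1.42 [0.1 0.2 0.3] 0.0 0.114 32.7
1.48 [ 0.1 -0.3  0.6] 0.0 0.105 33.2
1.54 [0.7 0.2 0.1] 0.0 0.107 33.7
1.6 [ 0.  -0.3  0.3] 0.0 0.109 34.2
1.66 [-0.7 -0.7 -0. ] 0.0 0.108 34.7
1.72 [-0.1 -0.4  1.2] 0.0 0.11 35.2
1.78 [-0.1  0.5 -0.3] 0.0 0.107 35.7
1.84 [-0.5  0.4  0. ] 0.0 0.108 36.2
1.9 [0.  0.1 0.4] 0.0 0.104 36.7
1.95 False [-0.1 -0.1 -0.3] 37.075
1.98 True [ 2.1 -1.1  1.7] 37.325
[([0.762, 0.364, 0.047], 0.93), ([0.537, 0.072, 0.04], 0.88), ([0.438, 0.29, 0.036], 0.88), ([0.356, -0.006, 0.042], 0.75), ([0.384, 0.06, 0.051], 0.66), ([0.745, -0.26, 0.032], 0.66), ([0.866, 0.007, 0.039], 0.6), ([0.43, 0.103, 0.043], 0.58), ([0.755, 0.174, 0.043], 0.28)]
[([0.413, 0.098, 0.049], 0.81), ([0.422, 0.285, 0.045], 0.75), ([0.732, -0.27, 0.042], 0.73), ([0.524, 0.086, 0.046], 0.61), ([0.743, 0.356, 0.046], 0.59), ([0.597, -0.275, 0.132], 0.27)]
38.025 [[0.392, 0.013, 0.0], [0.582, -0.047, 0.0]]
```

```bash
python3 - <<'E'
import cv2,numpy as np
a=cv2.imread('pics/s9.png')[120:320,220:440]; b=cv2.imread('pics/t9.png')[200:420,230:430]
cv2.imwrite('pics/v9.png',np.hstack([cv2.resize(a,(440,400)),cv2.resize(b,(360,400))]))
E
```

```text
(no output)
```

View pics/v9.png

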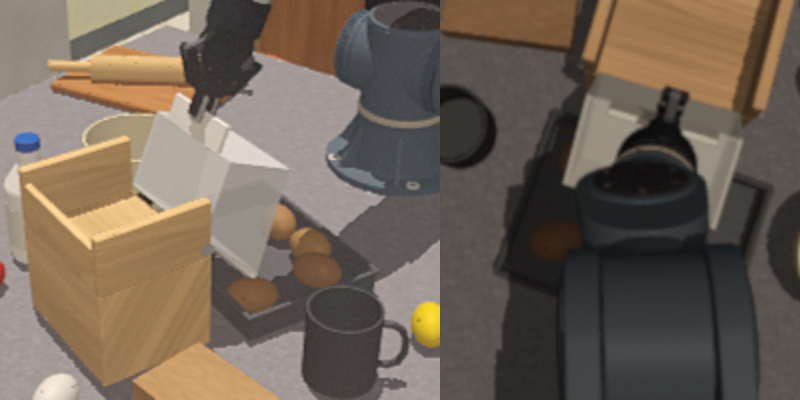

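All four potatoes are in the tin, at crop (275,222), (310,243), (318,268) and (252,293), and the bin is at its stop. Now I'll swing it back with the tail to about 1.2 rad, then push the rear wall's top edge home from inside.

```bash
cat > b1.py <<'E'
from a8 import *
def edge(t): return .112*np.cos(t)-.105*np.sin(t), .16+.112*np.sin(t)+.105*np.cos(t)
def fp(t,dx=0,up=0):  # upright shut fingers in front of the rear wall's top edge
    x,z=edge(t); return P(x-.013+dx,0,z-.045+up)
for t in np.arange(1.86,1.19,-.11): go(t,.08,k=min(1,.9+max(0,t-1.2)))
set_gripper(.5)
for b,k in((.06,.9),(.06,.6),(.05,.4),(.06,.2)):
    p,o=tp(1.2,.128,back=b,k=k)
    if inverse_kinematics(p,o) is not None:
        try: line_to(p,vel=.12,rotation=o); print('out',b,k); break
        except PlanningError: pass
set_gripper(0.)
o=O(0,1,0)
line_to(fp(1.2,-.02,.08),vel=.2,rotation=o)
g=line_to(fp(1.2,-.02),vel=.12,guard=5); print('down',g,observe()['time_s'])
if not g:
    for t in np.arange(1.15,-.01,-.115):
        line_to(fp(t),vel=.12); s=observe(); print(round(t,2),np.round(s['force'],1))
    g=line_to(fp(0,.04),vel=.04,guard=12); s=observe(); print('home',g,np.round(np.subtract(s['tool_pos'],fp(0)),4),np.round(s['force'],1))
f=grab_frame('scene'); save(f,'s10'); print(observe()['time_s'])
E
python3 b1.py
```

```text
1.86 [-0.9  0.   0.2] 0.0 0.105 38.3
1.75 [-0.5  0.5 -0.8] 0.0 0.109 38.6
1.64 [ 0.4  0.1 -1. ] 0.0 0.109 38.9
1.53 [-0.3 -0.1 -0.3] 0.0 0.108 39.2
1.42 [-0.7  0.  -0.3] 0.0 0.106 39.5
1.31 [0.9 0.9 0.7] 0.0 0.106 39.9
1.2 [-0.2 -0.5  0.2] 0.0 0.105 40.2
out 0.06 0.6
down False 43.825
1.15 [-0.3 -0.2 -0.3]
1.03 [ 0.2  0.3 -0.6]
0.92 [-0.8  0.8  0.5]
0.8 [-0.2  0.6  0.5]
0.69 [1.  1.  0.1]
0.57 [-0.2  0.1 -0.1]
0.46 [-0.7  0.2  0.8]
0.34 [-0.1 -0.1 -0.4]
0.23 [-0.3 -0.3  0.4]
0.12 [-0.6 -1.4  0.3]
0.0 [-11.9   4.1  -3.6]
home True [-0.004   0.0014 -0.0016] [-3.6  1.4  2.7]
47.55
```

```bash
python3 - <<'E'
from b1 import P,fp,np,cv2 
E
echo skip >/dev/null; sed -n 1,1p /dev/null
```

```text
1.86 [ 1.2  0.5 -0.1] 0.0 -0.005 49.3
1.75 [-0.9 -0.3 -0.6] 0.0 -0.001 49.6
1.64 [-0.4  0.6 -0.2] 0.0 0.002 49.9
1.53 [-0.4  0.6 -0.9] 0.0 -0.0 50.2
1.42 [-1.1  0.3  0.7] 0.0 0.0 50.5
1.31 [-0.4  0.4  0.2] 0.0 -0.0 50.9
1.2 [ 0.9 -0.2 -0.4] 0.0 -0.0 51.2
out 0.06 0.6
down False 54.9083
1.15 [0.4 0.1 0.4]
1.03 [0.8 1.  0.2]
0.92 [-0.7 -0.2 -0.2]
0.8 [-0.1 -0.6  0.2]
0.69 [-0.8 -0.3  0.1]
0.57 [ 0.2 -0.1  0.7]
0.46 [-0.4 -0.4 -0.3]
0.34 [0.1 0.2 0.4]
0.23 [ 1.1 -0.2  0.1]
0.12 [-1.5  0.6 -1. ]
0.0 [-12.7   4.6  -2.8]
home True [-0.0041  0.0013 -0.0025] [-3.   1.1  2.7]
58.6333
```

```bash
python3 - <<'E'
from k import *
p0=np.array(observe()['tool_pos']); d=np.subtract(P(-1,0,0),P(0,0,0))
line_to(p0+d*.012,vel=.08); line_to(p0+d*.012+[0,0,.13],vel=.25)
s=grab_frame('scene'); save(s,'s11'); print(observe()['time_s'])
a=cv2.imread('pics/scene0.png'); b=cv2.imread('pics/s11.png')
for n,(u,v) in dict(lipR=(337,190),lipL=(302,172),cab=(326,228),tin=(405,255),jug=(392,291),carton=(329,325),milk=(232,200)).items():
    t=a[v-9:v+10,u-9:u+10]; w=b[v-19:v+20,u-19:u+20]; m=cv2.matchTemplate(w,t,cv2.TM_CCOEFF_NORMED); q=cv2.minMaxLoc(m); print(n,round(q[1],2),np.subtract(q[3],10))
print([(np.round(r['at'],3).tolist(),round(r['score'],2)) for r in search_frame('potato1',s)])
E
```

```text
59.65
lipR 0.67 [-4  2]
lipL 1.0 [0 0]
cab 0.83 [0 0]
tin 0.67 [ 3 10]
jug 0.93 [0 0]
carton 0.73 [0 0]
milk 1.0 [0 0]
[([0.438, 0.29, 0.038], 0.89), ([0.867, 0.007, 0.041], 0.81), ([0.764, 0.365, 0.045], 0.8), ([0.741, -0.257, 0.033], 0.78), ([0.355, -0.012, 0.044], 0.74), ([0.429, 0.102, 0.044], 0.7), ([0.383, 0.063, 0.051], 0.62), ([0.533, 0.073, 0.042], 0.59)]
```

```bash
python3 -c "
from cell import *
print(hand_in())"
```

```text
the job is handed in; nothing more can be done
None
```

Handed in at 59.7 s of the 64 s allowed: all four potatoes are in the tin, and the empty bin is pushed home against its stop. The jug, carton and milk match the first picture; the tin check was unclear (likely shadow), the bowl wasn't re-checked, and I re-ran the swing-back script by mistake, which cost 11 s.

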